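# Tighten the clamp ring of a puncture-test specimen holder with a two-pin spanner

## Robot

A 6-joint arm with a two-finger parallel gripper is mounted at the origin on the work surface. World frame = base frame: x ahead of the robot, y to its left, z up, the work surface at z = 0. Lengths are in m, angles in degrees, forces in N, time in s.
With the tool pointing down it reaches from about 0.4 to 0.825 m from the base axis. Payload 7 kg.
Tool frame: the origin (TCP) lies on the centre line of the jaws, within the pads' length; the fingertips stand 19 mm ahead of it and the grasp point (between the pads) is the TCP; z points along the fingers, y is the line along which they close (so a half turn about z gives the same grasp; the last joint's range is limited). The gripper opens to 88 mm and grips with 3 to 60 N. Pads are 19 mm wide; open, the fingers measure 130 mm over their backs; the gripper's body (78 mm by 193 mm) begins 47 mm behind the grasp point.
Start: joints at [89.846, 20.546, 0.682, 0, -70.136, -16.507], TCP at [0.194, 0.647, 0.22] pointing down, gripper open.
Joint ranges: [-176.03, 176.03], [-82.01, 121.73], [-58.28, 71.71], [-173.87, 95.51], [-174.79, -0.11], [-173.66, 173.66]. Speed limits (degrees/s): [136.94, 136.94, 172.46, 180, 180, 180].

## Interface

Orientations are given as [roll, pitch, yaw] about the fixed x, y, z axes, in that order (R = Rz(yaw) Ry(pitch) Rx(roll)).
In Python, from plant import get_state, capture, close_job gives the robot as it stands.
- The arm moves only by the tool apply_moves, never from a script. Its argument "targets" is a list of rows, each a list of 7 numbers: the opening, from 0 (shut) to 1 (fully open), then the shift along the tool's x, y, z normalised to -1 to 1, where 1 is 1000 mm, then the turn, a rotation vector about the tool's x, y, z normalised to -1 to 1, where 1 is 90 degrees. In form: [[claw, tx, ty, tz, ax, ay, az], ...]. A call has 1 to 20 rows; each row shifts and turns the commanded pose from where the row before left it, along the tool's axes as they then stand; what a row does not reach is not made up. A row lasts 1/12 s, in which the tool goes at most 41.7 mm and 7.16 degrees, less where a joint would pass 70% of its speed; a pose out of reach is approached as far as the arm can. A call with a number of a shift or a turn outside -1 to 1 is refused whole. A call with a gripper value outside its range is refused whole. The fingers move at their own pace and stop on an object; "newtons" is the grip in N (left out, the last holds). Time passes only in rows, so rows that do not move let the fingers close. It gives the time, the measured TCP pose, the force, the opening and the grip force at its end, in the units of the state.
- get_state(): the state, without advancing time (a new reading comes with each control period).
- capture(name): name is "scene" or "side" or "wrist"; returns a dict with "frame" (420x560x3 uint8, red, green, blue), "range_z" (420x560 float32, m along the optical axis (not along the pixel's ray), 0 where there is no reading), "camera_matrix" (3x3 intrinsics, pixels), "T" (4x4, takes a point from camera to world coordinates). Camera axes: x right, y down, z forward; pixel columns grow to the right and rows downward; lengths in m; the calibration is good to about 2 mm. A picture is of the moment at which its call begins.
- close_job(): hands the job in; it is judged then, once.
The state is a dict: "time_s": time; "joints": joint angles; "qd": joint speeds; "joint_torque": joint torques, N m; "tcp_pos": TCP position; "eef_rot": TCP orientation; "contact_force": force on the tool from outside, world axes, zero at the start; "moment": the same for the moment, N m; "gripper_width": finger opening in m; "gripper_force": force on a finger pad.
Only numpy, scipy, OpenCV 4.12 (cv2) and the standard library are available. Lean on these libraries where they do the work, as an engineer would, in place of code of your own. Each camera call takes 0.05 s, during which the arm holds its last target. There are 200 camera calls.

## Task

Clamp the test sheet: take from the tool stand the two-pin spanner that fits the recessed ring of the specimen holder, engage both pins in the ring's holes and turn the ring clockwise (seen from above) until it is fully home against its stop. Then lift the spanner out and set it back in its saddle in the stand, and leave the other things on the bench where they are.

Things in the scene. Friction and masses are not known exactly. Their poses are not given: they have to be found in the camera images.
- holder: round aluminium specimen holder, bolted down; origin at the centre of its underside. Foot 170 mm across and 12 mm thick, body 136 mm across, open bore 109 mm across, rim 50 mm above the bench. A black line on the rim, on its +y side, marks where the ring is home.
- ring_face (a point): centre of the upper face of the dark steel clamp ring in the holder's bore: flat, 104 mm across outside, 50 mm inside, 34 mm above the bench, 16 mm below the rim. Two round blind holes, 11 mm in diameter and 10 mm deep, are centred on its x axis 36 mm either side (72 mm apart). x, y turn with the ring, z is up. A white line on its +y side meets the rim's black line when home.
- ring (a joint): angle of the clamp ring from home, rad: 0 is fully home against a hard stop (the lines meet), positive is unscrewed, anticlockwise from above; it starts 0.7 to 1.2 from home. Turning it clockwise brings it home; its rubbing resists with about 0.15 N m and it stays where it is left. It does not rise or sink noticeably.
- spanner_grip (a point): centre of the black upright grip plate, 60 mm long (x), 16 thick (y), 55 high, of the larger two-pin spanner, the one that fits. Under the plate is a steel bar 96 mm long (x), 20 wide, 14 high, its underside 41.5 mm below this point. z is up when the pins point down; the two ends are alike. Mass about 0.3 kg. It starts in a saddle of the stand, pins down.
- spanner_tip (a point): point midway between the pin ends of the larger spanner, 71.5 mm below spanner_grip, same axes. Its two steel pins, 8 mm in diameter, 72 mm apart (on x), point straight down 30 mm from the bar; their last 4 mm taper to 4 mm across.
- small_grip (a point): centre of the grip plate of a like but smaller spanner that does not fit (pins 6 mm in diameter and 46 mm apart, bar 66 mm, plate 42 mm long); it sits in the other saddle of the stand and stays there.
- stand: white tool stand, fixed: base 90 x 200 x 12 mm (x, y, z), origin at the centre of its underside. At y = +55 and -55 mm stands a saddle 30 mm long (x); its seat, 50 mm above the bench, lies between cheeks 23 mm apart, flared to 32 mm at their tops (62 mm up). A spanner's bar rests on the seat along x, a pin on either side, its grip centre then 91.5 mm up. Which spanner is where varies.
- weight_center (a point): centre of a steel test weight, 48 mm across and 64 mm high, standing on the bench: a bystander.
- caliper_center (a point): centre of a caliper 190 mm long lying flat on the bench: a bystander.
- pot_center (a point): centre of a lidded sample jar, 60 mm across and 85 mm high: a bystander.
- driver_center (a point): centre of a screwdriver 180 mm long lying on the bench: a bystander.
- film_grip_center (a point): centre of a steel film grip about 100 x 50 x 52 mm standing on the bench: a bystander.
- wash_bottle_center (a point): centre of a white wash bottle, 70 mm across and 185 mm high: a bystander.
There are look-alikes about, which are no part of the job. Leave any orange look-alike of the stand alone. What is shaped like the part that bears spanner_grip but purple is not meant.

How it is judged:
By the outcome, as a careful person would: the job done as asked, in the order asked, and still so for the second after the job is handed in, with the robot touching nothing.
It also fails if it takes over 64 s, if anything falls off the work surface, if the arm or the gripper's body presses on something with over 40 N, if the wrist force passes 120 N, or if a joint passes its speed limit or range.

## Working session

There is one attempt and no reset: what is moved stays moved. The work goes in short steps, Python scripts to look and compute and a tool call to move; the robot and the scene stay as the last step left them, time stands still between calls to the robot, and variables do not carry over. Pictures are saved under pics/ and viewed, at most 10 in all, crops included, and the job is handed in when it is done.

Besides the shell and the picture viewer there is one more tool, called after "Emit:" by a JSON object that holds its "op" and its "data". apply_moves: Moves the arm, as the interface text tells. Scaled input: -1 to 1 covers 1000 mm each way for a shift and 90 degrees each way for a turn. Its arguments: {"type":"object","properties":{"targets":{"type":"array","items":{"type":"array","items":{"type":"number"}}},"newtons":{"type":"number"}},"required":["targets"]}

```bash
mkdir -p pics; cat > h.py <<'E'
import numpy as np,cv2,pickle
from plant import get_state,capture,close_job
def snap(n,f=None):
    c=capture(n)
    if f: cv2.imwrite('pics/'+f,c['frame'][:,:,::-1])
    return c
def cloud(c):
    K=c['camera_matrix'];z=c['range_z'];h,w=z.shape
    u,v=np.meshgrid(np.arange(w),np.arange(h))
    P=np.stack([(u-K[0,2])/K[0,0]*z,(v-K[1,2])/K[1,1]*z,z],-1)
    return P@c['T'][:3,:3].T+c['T'][:3,3]
def ray(c,u,v,h):
    d=c['T'][:3,:3]@np.linalg.inv(c['camera_matrix'])@[u,v,1];o=c['T'][:3,3]
    return o+d*(h-o[2])/d[2]
E
python3 - <<'E'
from h import *
for n in ('scene','side','wrist'):
    c=snap(n,n+'0.png');pickle.dump(c,open(n+'0.pkl','wb'));print(n,c['T'].round(3).tolist(),c['camera_matrix'][0,0])
print(get_state())
E
```

```text
scene [[-0.542, 0.455, -0.707, 1.451], [0.84, 0.308, -0.446, 0.565], [0.015, -0.835, -0.55, 0.763], [0.0, 0.0, 0.0, 1.0]] 480.2538377978383
side [[0.819, 0.333, -0.467, 1.188], [0.574, -0.486, 0.66, -0.867], [-0.007, -0.808, -0.589, 0.886], [0.0, 0.0, 0.0, 1.0]] 483.8261375809998
wrist [[-0.285, -0.928, -0.24, 0.258], [-0.958, 0.277, 0.07, 0.627], [0.001, 0.25, -0.968, 0.384], [0.0, 0.0, 0.0, 1.0]] 303.5557754665899
{'time_s': 0.15, 'joints': array([ 8.98464973e+01,  2.05824622e+01,  6.47772208e-01, -1.21504927e-02,
       -7.01376616e+01, -1.65066875e+01]), 'qd': array([-0.0144768 , -0.10665293,  0.09376582,  0.1498732 , -0.02603393,
        0.07539418]), 'joint_torque': array([-1.24634807e-03, -5.83275247e+01,  2.93292063e+01,  7.00119808e+00,
        8.75510654e-03, -1.15288221e-04]), 'tcp_pos': array([0.19345548, 0.64630183, 0.2191554 ]), 'eef_rot': array([ 1.79927385e+02, -9.60544494e-03, -1.66643196e+01]), 'contact_force': array([-0.07668434,  0.04096213, -0.0053062 ]), 'moment': array([ 0.04589551, -0.00321217,  0.01502773]), 'gripper_force': 0.0, 'gripper_width': 0.08770222833426904}
```

View pics/scene0.png

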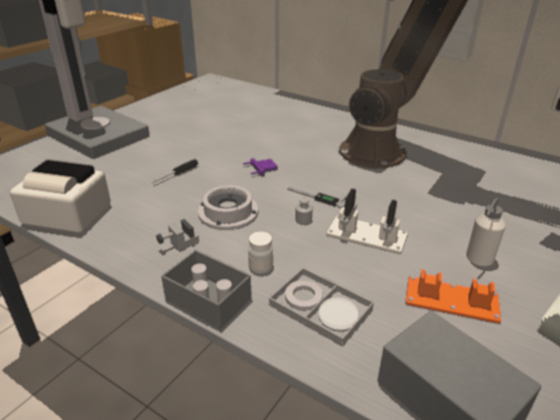

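View pics/side0.png

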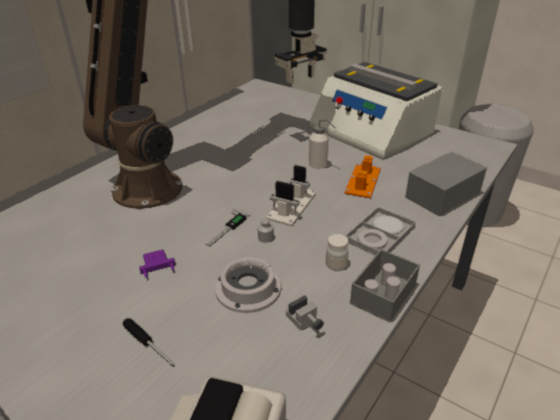

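The scene view shows the white stand at about (368,233), with spanners at (350,205) and (391,220), and the holder at (228,205). In the side view the holder is at (249,283) and the plates are at (284,190), which looks larger, and (300,173).

```bash
python3 - <<'E'
from h import *
for n,rs in (('side',{'L':(265,178,300,203),'S':(290,162,312,185),'stand':(262,160,322,225),'hold':(212,255,285,310)}),('scene',{'L':(338,185,362,222),'S':(380,197,402,235),'stand':(322,185,412,252),'hold':(195,183,262,228)})):
    c=pickle.load(open(n+'0.pkl','rb'));P=cloud(c);g=c['frame'].max(2)
    for k,(a,b,d,e) in rs.items():
        p=P[b:e,a:d].reshape(-1,3);q=g[b:e,a:d].ravel();ok=np.isfinite(p).all(1)&(p[:,2]>.004)
        if k in 'LS': m=ok&(q<45)&(p[:,2]>.06)
        elif k=='hold': m=ok&(abs(p[:,2]-.05)<.004)
        else: m=ok&(abs(p[:,2]-.012)<.004)
        s=p[m]
        if k=='hold':
            A=np.c_[2*s[:,:2],np.ones(len(s))];x=np.linalg.lstsq(A,(s[:,:2]**2).sum(1),rcond=None)[0];print(n,k,x[:2].round(4),np.sqrt(x[2]+x[0]**2+x[1]**2).round(4),len(s));continue
        r=cv2.minAreaRect(s[:,:2].astype(np.float32)*1000)
        print(n,k,len(s),s.mean(0).round(4),s[:,2].min().round(3),s[:,2].max().round(3),r)
E
```

```text
side L 270 [0.4801 0.1337 0.1007] 0.068 0.886 ((791.9957275390625, -327.7164306640625), (70.12237548828125, 1336.256103515625), 33.320343017578125)
side S 157 [0.4585 0.2429 0.096 ] 0.069 0.122 ((479.4508972167969, 203.28338623046875), (34.009803771972656, 112.21482849121094), 27.92962646484375)
side stand 524 [0.4791 0.1831 0.0126] 0.008 0.016 ((433.762451171875, 274.3321228027344), (124.29541015625, 375.13787841796875), 10.400521278381348)
side hold [ 0.5845 -0.1815] 0.0617 615
scene L 68 [0.5195 0.1595 0.116 ] 0.073 0.763 ((958.2508544921875, 346.34442138671875), (1077.8707275390625, 16.3115177154541), 23.12138557434082)
scene S 30 [0.4738 0.2535 0.1   ] 0.075 0.121 ((466.9317626953125, 250.53419494628906), (22.890777587890625, 9.073986053466797), 20.57213592529297)
scene stand 1257 [0.463  0.1824 0.0121] 0.008 0.016 ((447.0621643066406, 141.26528930664062), (321.8975524902344, 167.84056091308594), 72.41459655761719)
scene hold [ 0.5846 -0.1811] 0.0617 440
```

Emit:
{"op": "apply_moves", "data": {"targets": [[1,0,0,-0.035,0,0,0],[1,0,0,-0.035,0,0,0],[1,0.027,0.0237,0,0,0,0],[1,0.027,0.0237,0,0,0,0],[1,0.027,0.0237,0,0,0,0],[1,0.027,0.0237,0,0,0,0],[1,0.027,0.0237,0,0,0,0],[1,0.027,0.0237,0,0,0,0],[1,0.027,0.0237,0,0,0,0],[1,0.027,0.0237,0,0,0,0],[1,0.027,0.0237,0,0,0,0],[1,0.027,0.0237,0,0,0,0],[1,0.027,0.0237,0,0,0,0],[1,0.027,0.0237,0,0,0,0],[1,0.027,0.0237,0,0,0,0],[1,0.027,0.0237,0,0,0,0],[1,0.027,0.0237,0,0,0,0]]}}

```text
time_s: 1.57
tcp_pos: [0.48, 0.1882, 0.2899]
eef_rot: [-180.0, -0.0, -16.6]
contact_force: [0.2, 0.7, -0.5]
gripper_width: 0.0875
gripper_force: 0.0
```

Emit:
{"op": "apply_moves", "data": {"targets": [[1,0,0,0,0,0,-0.066],[1,0,0,0,0,0,-0.066],[1,0,0,0,0,0,-0.066],[1,0,0,0,0,0,-0.066],[1,0,0,0,0,0,-0.066],[1,0,0,0,0,0,0],[1,0,0,0,0,0,0]]}}

```text
time_s: 2.15
tcp_pos: [0.4795, 0.1898, 0.2897]
eef_rot: [180.0, 0.0, 12.9]
contact_force: [-0.9, 0.3, -0.1]
gripper_width: 0.0878
gripper_force: 0.0
```

```bash
python3 - <<'E'
from h import *
c=snap('wrist','w1.png');pickle.dump(c,open('w1.pkl','wb'));s=get_state();print(s['tcp_pos'],s['eef_rot'],s['joints'],s['time_s'])
P=cloud(c);g=c['frame'].max(2)
m=((g<60)&(P[...,2]>.108)&(P[...,2]<.13)).astype(np.uint8)
n,l,st,ce=cv2.connectedComponentsWithStats(m)
for i in range(1,n):
    if st[i,4]>60:
        u,v=np.where(l==i)[::-1];w=np.array([ray(c,a,b,.119)[:2] for a,b in zip(u,v)])*1000
        print(st[i],P[l==i].mean(0).round(4),cv2.minAreaRect(w.astype(np.float32)))
E
```

```text
[0.4795114  0.18989698 0.28976399] [1.79997702e+02 1.15569769e-02 1.28314651e+01] [ 4.34337223e+01  3.08859344e+00 -1.25546329e+01 -4.05588237e-03
 -7.43678906e+01  5.93988364e+01] 2.2
[316 183  17  51 649] [0.475  0.1415 0.1179] ((474.7231140136719, 141.60516357421875), (58.872894287109375, 15.485315322875977), 10.254449844360352)
[223 184  15  36 477] [0.4582 0.2473 0.1179] ((458.5711669921875, 246.6415557861328), (40.88615798950195, 15.876953125), 10.090786933898926)
```

View pics/w1.png

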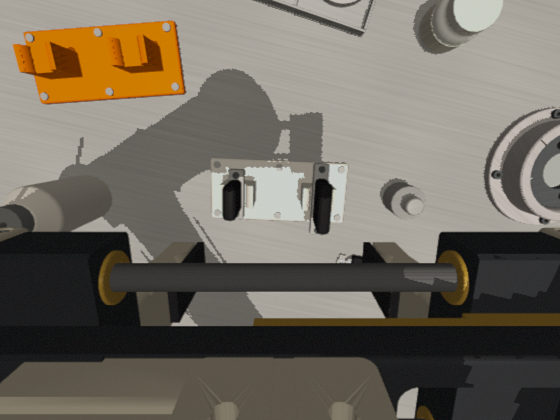

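The wrist view shows the larger spanner's plate at (323,207), 59 mm long, and the smaller one at (231,200), 41 mm long. The sizes match what was given, and the larger one is in the −y saddle.

Emit:
{"op": "apply_moves", "data": {"targets": [[1,-0.008,0.0234,0,0,0,0],[1,-0.008,0.0234,0,0,0,0.031],[1,0,0,0.04,0,0,0],[1,0,0,0.04,0,0,0],[1,0,0,0.04,0,0,0],[1,0,0,0,0,0,0],[1,0,0,0,0,0,0]]}}

```text
time_s: 2.78
tcp_pos: [0.4739, 0.14, 0.1692]
eef_rot: [179.9, 0.2, 10.2]
contact_force: [0.5, 0.5, 1.0]
gripper_width: 0.0879
gripper_force: 0.0
```

```bash
python3 - <<'E'
from h import *
c=snap('wrist','w2.png');s=get_state();print(s['tcp_pos'],s['eef_rot'],s['time_s'])
P=cloud(c);g=c['frame'].max(2)
m=((g<70)&(P[...,2]>.108)&(P[...,2]<.13)).astype(np.uint8)
n,l,st,ce=cv2.connectedComponentsWithStats(m)
for i in range(1,n):
    if st[i,4]>60:
        u,v=np.where(l==i)[::-1];w=np.array([ray(c,a,b,.119)[:2] for a,b in zip(u,v)])*1000
        print(st[i],P[l==i].mean(0).round(4),cv2.minAreaRect(w.astype(np.float32)))
E
```

```text
[0.47539956 0.14099375 0.17125691] [ 1.79947101e+02 -2.99286633e-02  1.02156809e+01] 2.8333
[ 272  186   22   77 1485] [0.4757 0.1403 0.1183] ((475.01641845703125, 140.36660766601562), (58.79402542114258, 15.24513053894043), 10.187228202819824)
[ 124  195   31   55 1311] [0.458 0.246 0.117] ((458.2980651855469, 244.67132568359375), (41.58155059814453, 19.438671112060547), 10.569442749023438)
```

View pics/w2.png

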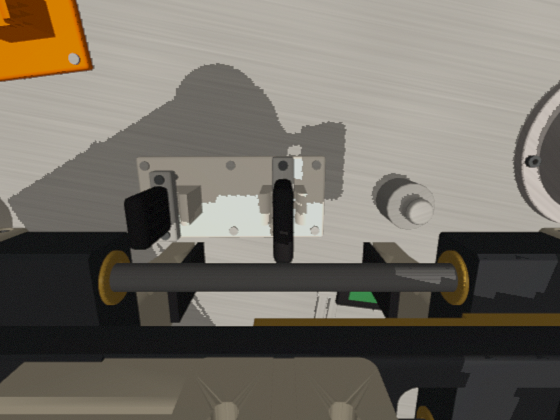

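The plate at (283,222) lies centred between the jaws, at (0.475, 0.140) with yaw 10.2°.

Emit:
{"op": "apply_moves", "data": {"targets": [[1,0,0,0.03,0,0,0],[1,0,0,0.03,0,0,0],[1,0,0,0.018,0,0,0],[1,0,0,0,0,0,0],[0,0,0,0,0,0,0],[0,0,0,0,0,0,0],[0,0,0,0,0,0,0],[0,0,0,0,0,0,0],[0,0,0,0,0,0,0],[0,0,0,0,0,0,0],[0,0,0,0,0,0,0],[0,0,0,0,0,0,0]], "newtons": 45}}

```text
time_s: 3.83
tcp_pos: [0.4746, 0.1407, 0.092]
eef_rot: [-180.0, -0.0, 10.2]
contact_force: [0.1, 1.2, 0.4]
gripper_width: 0.04
gripper_force: 0.0
```

Emit:
{"op": "apply_moves", "data": {"targets": [[0,0,0,0,0,0,0],[0,0,0,0,0,0,0],[0,0,0,0,0,0,0],[0,0,0,0,0,0,0],[0,0,0,0,0,0,0],[0,0,0,0,0,0,0],[0,0,0,0,0,0,0],[0,0,0,0,0,0,0]]}}

```text
time_s: 4.5
tcp_pos: [0.4745, 0.1407, 0.0918]
eef_rot: [180.0, 0.0, 10.2]
contact_force: [0.4, -0.6, -0.4]
gripper_width: 0.0156
gripper_force: 45.0
```

```bash
python3 - <<'E'
from h import *
s=get_state();print(s['tcp_pos'],s['eef_rot'],s['time_s'],s['gripper_width'],s['gripper_force'],s['joints'])
E
```

```text
[0.47452195 0.14069703 0.09179149] [1.79996060e+02 8.86802611e-03 1.02452541e+01] 4.5 0.015615783410058842 44.99064087867737 [ 3.93148282e+01  1.09493708e+01 -3.15018877e+01 -1.17172173e-03
 -4.75584069e+01  6.09312170e+01]
```

Emit:
{"op": "apply_moves", "data": {"targets": [[0,0,0,-0.015,0,0,0],[0,0,0,-0.03,0,0,0],[0,0,0,-0.04,0,0,0],[0,0,0,-0.04,0,0,0],[0,-0.0039,0.0336,0,0,0,0],[0,-0.0039,0.0336,0,0,0,0],[0,-0.0039,0.0336,0,0,0,0],[0,-0.0039,0.0336,0,0,0,0],[0,-0.0039,0.0336,0,0,0,0],[0,-0.0039,0.0336,0,0,0,0],[0,-0.0039,0.0336,0,0,0,0],[0,-0.0039,0.0336,0,0,0,0],[0,-0.0039,0.0336,0,0,0,0],[0,-0.0039,0.0336,0,0,0,0],[0,0,0,0,0,0,0],[0,0,0,0,0,0,0]]}}

```text
time_s: 5.83
tcp_pos: [0.4951, -0.1983, 0.2157]
eef_rot: [-179.9, 0.1, 10.0]
contact_force: [0.1, 1.2, -3.8]
gripper_width: 0.0157
gripper_force: 45.0
```

```bash
python3 - <<'E'
from h import *
c=snap('wrist','w3.png');pickle.dump(c,open('w3.pkl','wb'));s=get_state();print(s['tcp_pos'],s['eef_rot'],s['time_s'],s['gripper_width'],s['joints'])
print(c['T'].round(4).tolist())
E
```

```text
[ 0.49520332 -0.19732607  0.21592025] [-1.79946208e+02  9.52793269e-02  1.01207808e+01] 5.8833 0.01580546625775909 [-6.65058341e-01  7.39570752e+00 -1.74260142e+01 -3.85423689e-02
 -6.52819458e+01  1.00801943e+02]
[[0.1758, -0.9525, -0.2487, 0.5614], [-0.9844, -0.1703, -0.0434, -0.1869], [-0.001, 0.2524, -0.9676, 0.3807], [0.0, 0.0, 0.0, 1.0]]
```

View pics/w3.png

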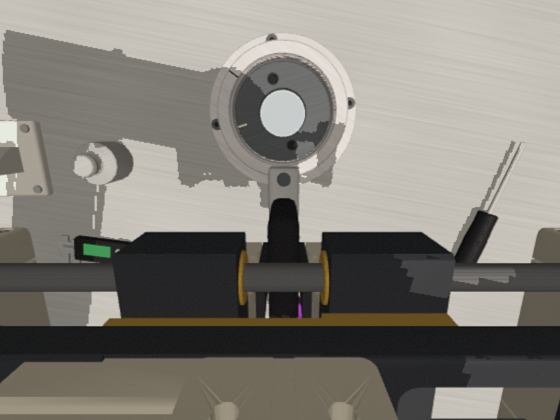

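The wrist view shows the ring holes at about (273,79) and (292,145). The ring's white line is at (240,126) and the rim's black home line at (231,72).

```bash
cat > ring.py <<'E'
from h import *
def meas(c,seeds,lines=None):
    g=cv2.cvtColor(c['frame'],cv2.COLOR_RGB2GRAY).astype(float);pts=[]
    for (u,v) in seeds:
        r=9;w=g[v-r:v+r+1,u-r:u+r+1];t=(w.min()+np.median(w))/2
        n,l,st,ce=cv2.connectedComponentsWithStats((w<t).astype(np.uint8))
        i=min(range(1,n),key=lambda i:np.hypot(*(ce[i]-r))-st[i,4]*.05)
        a,b=ce[i]+[u-r,v-r];p=ray(c,a,b,.034);pts.append(p[:2]);print('hole',a.round(1),b.round(1),st[i],p.round(4),w.min(),np.median(w))
    d=pts[0]-pts[1];print('dist',np.linalg.norm(d),'mid',(pts[0]+pts[1])/2,'ang',np.degrees(np.arctan2(d[1],d[0])))
    P=cloud(c)
    for h,rad in ((.05,.0615),(.034,.038)):
        m=abs(P[...,2]-h)<.003
        s=P[m];s=s[np.hypot(s[:,0]-.5845,s[:,1]+.181)<.075]
        A=np.c_[2*s[:,:2],np.ones(len(s))];x=np.linalg.lstsq(A,(s[:,:2]**2).sum(1),rcond=None)[0];print(h,'c',x[:2].round(4),np.sqrt(x[2]+x[0]**2+x[1]**2).round(4),len(s),s[:,2].mean())
    if lines:
        ctr=(pts[0]+pts[1])/2
        for (u,v,h) in lines:
            q=ray(c,u,v,h)[:2]-ctr;print('line ang',np.degrees(np.arctan2(q[1],q[0])),np.linalg.norm(q))
E
python3 - <<'E'
from ring import *
c=pickle.load(open('w3.pkl','rb'))
meas(c,[(273,79),(292,145)],[(241,126,.034),(231,73,.05)])
# bright disc in bore
g=cv2.cvtColor(c['frame'],cv2.COLOR_RGB2GRAY);m=(g[85:140,255:310]>150).astype(np.uint8)
n,l,st,ce=cv2.connectedComponentsWithStats(m);i=1+st[1:,4].argmax();print(st[i],ce[i]+[255,85],[ray(c,*(ce[i]+[255,85]),h).round(4) for h in (.034,.02)])
cv2.imwrite('pics/w3c.png',cv2.resize(c['frame'][30:190,200:360,::-1],None,fx=3.7,fy=3.7,interpolation=cv2.INTER_CUBIC))
E
```

```text
hole 272.5 78.3 [ 4  3 10 12 95] [ 0.6146 -0.1655  0.034 ] 34.0 108.0
hole 291.2 144.6 [ 4  4 10 10 69] [ 0.5507 -0.1975  0.034 ] 23.0 64.0
dist 0.07143959129005767 mid [ 0.58266307 -0.18148813] ang 26.563504184314407
0.05 c [ 0.5827 -0.1819] 0.0612 4786 0.05000975079920038
0.034 c [ 0.5831 -0.1818] 0.0411 5739 0.03420667992233845
line ang 117.65675995187259 0.04733917486870463
line ang 64.54356927904318 0.06300043933601217
[   5    5   45   47 1640] [282.21890244 112.84207317] [array([ 0.5822, -0.1817,  0.034 ]), array([ 0.583 , -0.1815,  0.02  ])]
```

View pics/w3c.png

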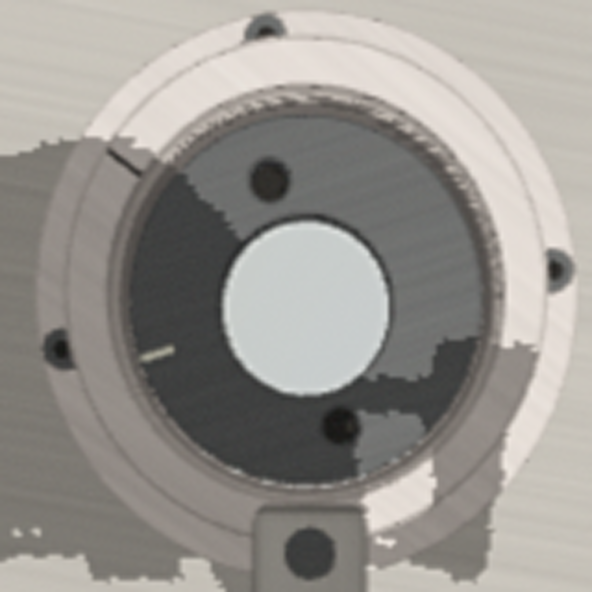

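```bash
python3 - <<'E'
from h import *
c=pickle.load(open('w3.pkl','rb'));g=cv2.cvtColor(c['frame'],cv2.COLOR_RGB2GRAY)
w=g[168:195,266:302];P=cloud(c);print('bar z',P[186:190,272:277,2].mean(),P[170:174,272:277,2].mean())
n,l,st,ce=cv2.connectedComponentsWithStats((w[:20]<90).astype(np.uint8));print(st,ce+[266,168])
i=1+st[1:,4].argmax();a,b=ce[i]+[266,168]
tcp=np.array([.4952,-.1973,.2159]);y=np.radians(10.12);R=np.array([[np.cos(y),np.sin(y)],[np.sin(y),-np.cos(y)]])
for h in (.1884,.187): print(h,(R.T@(ray(c,a,b,h)-tcp)[:2]).round(4))
row=w[6].astype(int);print(row)
print(g[155:175,276].astype(int), ray(c,284,168,.1884))
E
```

```text
bar z 0.18805168430586822 0.1880710318975736
[[  0   0  36  20 570]
 [ 11   5  14  14 150]] [[283.55789474 177.05263158]
 [283.28       179.2       ]]
0.1884 [0.0386 0.0013]
0.187 [0.0384 0.0013]
[118 114 104 115 122 127 128 130 131 130 130 129 116  84  65  61  61  62
  61  60  63  72 100 122 126 126 127 127 125 125 123 117 120 143 162 164]
[ 64  66  64  62  70  99 127 105 121 125 121 112  91 104 121 126 130 130
 131 130] [ 0.54052288 -0.19095215  0.1884    ]
```

Emit:
{"op": "apply_moves", "data": {"targets": [[0,0,0,0,0,0,0.0764],[0,0,0,0,0,0,0.0764],[0,0,0,0,0,0,0.0764],[0,0,0,0,0,0,0.0764],[0,0,0,0,0,0,0.0764],[0,0,0,0,0,0,0.0764],[0,0,0,0,0,0,0.0764],[0,0,0,0,0,0,0.0764],[0,0,0,0,0,0,0.0764],[0,0,0,0,0,0,0.0764],[0,0,0,0,0,0,0.0764],[0,0,0,0,0,0,0.0764],[0,0,0,0,0,0,0.0764],[0,0,0,0,0,0,0.0764],[0,0,0,0,0,0,0.0764],[0,0,0,0,0,0,0.0764]]}}

```text
time_s: 7.22
tcp_pos: [0.4958, -0.1953, 0.2167]
eef_rot: [180.0, 0.0, -100.0]
contact_force: [0.0, 0.6, -2.9]
gripper_width: 0.0156
gripper_force: 45.0
```

Emit:
{"op": "apply_moves", "data": {"targets": [[0,-0.0304,-0.021,0,0,0,0],[0,-0.0304,-0.021,0,0,0,0],[0,-0.0304,-0.021,0,0,0,0],[0,-0.0304,-0.021,0,0,0,0],[0,0,0,0,0,0,0],[0,0,0,0,0,0,0],[0,0,0,0,0,0,0]]}}

```text
time_s: 7.8
tcp_pos: [0.5988, -0.0898, 0.2162]
eef_rot: [179.9, -0.0, -99.6]
contact_force: [-0.5, 0.0, -3.5]
gripper_width: 0.0159
gripper_force: 45.0
```

```bash
python3 - <<'E'
from ring import *
c=snap('wrist','w4.png');pickle.dump(c,open('w4.pkl','wb'));s=get_state();print(s['tcp_pos'],s['eef_rot'],s['time_s'],s['gripper_width'],s['joints'])
K=c['camera_matrix'];Ti=np.linalg.inv(c['T']);sd=[]
for p in ([.6146,-.1655,.034,1],[.5507,-.1975,.034,1]):
    q=K@(Ti@p)[:3];sd.append(tuple((q[:2]/q[2]).round().astype(int)))
print(sd)
meas(c,sd)
E
```

```text
[ 0.59864207 -0.09057152  0.21656903] [ 1.79943820e+02 -6.72983452e-03 -9.97029739e+01] 7.85 0.015793620289138763 [ 9.85703870e+00  1.42144989e+01 -8.71656845e+00 -1.35315124e-02
 -6.71241242e+01 -1.95547497e+01]
[(np.int64(257), np.int64(129)), (np.int64(310), np.int64(89))]
hole 257.4 129.4 [ 5  5 10 10 84] [ 0.6145 -0.1656  0.034 ] 24.0 99.0
hole 310.5 87.8 [ 5  2 10 12 91] [ 0.5505 -0.1983  0.034 ] 20.0 102.0
dist 0.07190972441766719 mid [ 0.58250172 -0.18193065] ang 27.09751601292128
0.05 c [ 0.5824 -0.1817] 0.0611 4913 0.04999466705658215
0.034 c [ 0.5823 -0.182 ] 0.0411 5773 0.03421387060615863
```

```bash
python3 - <<'E'
from h import *
for f,tcp,yaw in (('w3.pkl',[.4952,-.1973],10.12),('w4.pkl',[.5986,-.0906],-99.7)):
    c=pickle.load(open(f,'rb'));P=cloud(c);y=np.radians(yaw);R=np.array([[np.cos(y),np.sin(y)],[np.sin(y),-np.cos(y)]])
    m=(abs(P[...,2]-.188)<.004);m[:,:262]=0;m[:,305:]=0;m[:150]=0;m[215:]=0
    v,u=np.where(m);q=np.array([ray(c,a,b,.188)[:2] for a,b in zip(u,v)])-tcp;q=q@R
    for lo in (.034,.038,.042): 
        k=(q[:,0]>lo)&(q[:,0]<lo+.004);print(lo,'y',q[k,1].min().round(4),q[k,1].max().round(4))
    print('xmax',[q[abs(q[:,1]-o)<.001,0].max().round(4) for o in (-.005,0,.005)])
    g=cv2.cvtColor(c['frame'],cv2.COLOR_RGB2GRAY)[168:188,266:302]
    n,l,st,ce=cv2.connectedComponentsWithStats((g<90).astype(np.uint8));i=1+st[1:,4].argmax();print(st[i],R.T@(ray(c,*(ce[i]+[266,168]),.188)[:2]-tcp))
    r=P[(abs(P[...,2]-.2435)<.004)&(c['frame'].max(2)<70)];print('plate top',len(r))
E
```

```text
0.034 y -0.0079 0.0113
0.038 y -0.0085 0.0113
0.042 y -0.0084 0.0112
xmax [np.float64(0.0457), np.float64(0.0457), np.float64(0.0457)]
[ 11   5  14  14 150] [0.0385778 0.0012611]
plate top 2122
0.034 y -0.0091 0.0102
0.038 y -0.009 0.0101
0.042 y -0.009 0.0101
xmax [np.float64(0.0462), np.float64(0.0462), np.float64(0.0462)]
[16  5  1  1  1] [ 0.0423941  -0.00073867]
plate top 2193
```

Emit:
{"op": "apply_moves", "data": {"targets": [[0,0.031,0,0,0,0,0],[0,0.031,0,0,0,0,0],[0,0.031,0,0,0,0,0],[0,0,0,0,0,0,0.0742],[0,0,0,0,0,0,0.0742],[0,0,0,0,0,0,0.0742],[0,0,0,0,0,0,0.0742],[0,0,0,0,0,0,0.0742],[0,0,0,0,0,0,0.0742],[0,0,0,0,0,0,0.0742],[0,0,0,0,0,0,0.0742],[0,0,0,0.04,0,0,0],[0,0,0,0.035,0,0,0],[0,0,0,0.013,0,0,0],[0,0,0,0,0,0,0],[0,0,0,0,0,0,0],[0,0,0,0,0,0,0]]}}

```text
time_s: 9.27
tcp_pos: [0.5845, -0.1834, 0.1308]
eef_rot: [-179.9, 0.1, -153.2]
contact_force: [-0.4, -0.3, -3.1]
gripper_width: 0.0157
gripper_force: 45.0
```

```bash
python3 - <<'E'
from h import *
c=snap('wrist','w5.png');pickle.dump(c,open('w5.pkl','wb'));s=get_state();print(s['tcp_pos'],s['eef_rot'],s['time_s'],s['gripper_width'],s['joints'],s['contact_force'])
P=cloud(c);m=abs(P[...,2]-.05)<.002
q=P[m];q=q[np.hypot(q[:,0]-.5825,q[:,1]+.1817)<.075]
A=np.c_[2*q[:,:2],np.ones(len(q))];x=np.linalg.lstsq(A,(q[:,:2]**2).sum(1),rcond=None)[0];print(x[:2].round(4),np.sqrt(x[2]+x[0]**2+x[1]**2).round(4),len(q))
E
```

```text
[ 0.58475882 -0.18331971  0.13104908] [-1.79885928e+02  1.57398893e-01 -1.53187516e+02] 9.3167 0.015950829842996964 [ 8.55095389e-01  1.86355070e+01 -1.44660683e+01  4.02817749e-02
 -5.67069814e+01 -6.40648232e+01] [ 0.67281815  0.05563436 -2.14350623]
[ 0.5812 -0.182 ] 0.0607 4354
```

View pics/w5.png

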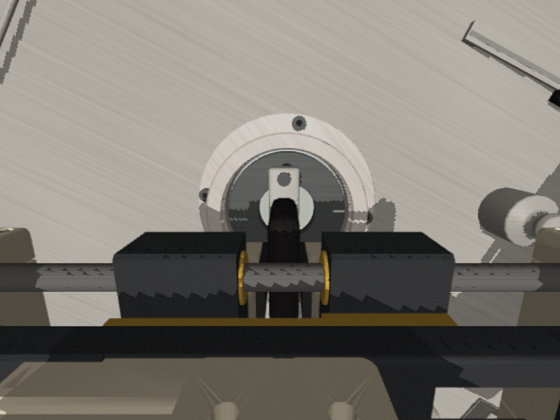

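The bar end is at (284,180), pointing at the ring hole just visible at (286,166), so the angles agree and only a small shift is needed.

Emit:
{"op": "apply_moves", "data": {"targets": [[0,0.0015,0.0015,0,0,0,0],[0,0,0,0.004,0,0,0],[0,0,0,0,0,0,0],[0,0,0,0,0,0,0],[0,0,0,0,0,0,0]]}}

```text
time_s: 9.73
tcp_pos: [0.5817, -0.1822, 0.125]
eef_rot: [-180.0, 0.0, -153.2]
contact_force: [0.1, 0.0, -2.8]
gripper_width: 0.0155
gripper_force: 45.0
```

```bash
python3 - <<'E'
from h import *
for i in range(4):
    c=capture('wrist');s=get_state();print(s['tcp_pos'].round(4),s['eef_rot'].round(2),s['contact_force'].round(1),s['moment'].round(2))
g=c['frame'].max(2);K=c['camera_matrix'];Ti=np.linalg.inv(c['T'])
def pr(p): q=K@(Ti@[*p,1])[:3];return (q[:2]/q[2]).round(1)
a=np.radians(26.9);d=np.array([np.cos(a),np.sin(a)])*.036;C=np.array([.5823,-.1818])
print('hole pred',pr([*(C-d),.034]),pr([*(C+d),.034]))
y=np.radians(s['eef_rot'][2]);t=s['tcp_pos'];print('pin top pred',pr([*(t[:2]+.036*np.array([np.cos(y),np.sin(y)])),t[2]-.028]))
cr=c['frame'][140:240,230:340,::-1];cv2.imwrite('pics/w6.png',cv2.resize(cr,None,fx=5,fy=5,interpolation=cv2.INTER_CUBIC))
E
```

```text
[ 0.5817 -0.1822  0.125 ] [-1.7999e+02  1.0000e-02 -1.5318e+02] [-0.4 -0.3 -3.5] [ 0.04 -0.16  0.03]
[ 0.5817 -0.1822  0.1249] [-180.      0.   -153.19] [ 0.   1.2 -3.7] [ 0.01 -0.16  0.04]
[ 0.5817 -0.1822  0.1249] [-180.      0.   -153.19] [ 0.4  0.5 -2.9] [ 0.11 -0.11  0.03]
[ 0.5817 -0.1822  0.1249] [-180.      0.   -153.19] [ 0.4  0.8 -3. ] [ 0.09 -0.11 -0.02]
hole pred [283.3 173.1] [283.3 253. ]
pin top pred [283.3 184.2]
```

View pics/w6.png

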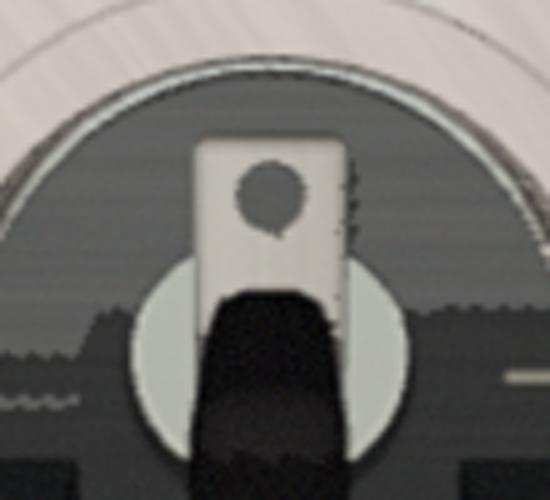

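The bar is laterally centred on the bore: both have their axis at column 270 in the crop. The hole itself is hidden under the bar.

```bash
python3 - <<'E'
from h import *
c=capture('wrist');s=get_state();K=c['camera_matrix'];Ti=np.linalg.inv(c['T']);y=np.radians(s['eef_rot'][2]);t=s['tcp_pos'];ax=np.array([np.cos(y),np.sin(y)])
def pr(x,z): q=K@(Ti@[*(t[:2]+x*ax),t[2]+z,1])[:3];return (q[:2]/q[2]).round(1)
print('bar end 48',pr(.048,-.028),'46',pr(.046,-.028),'plate end 30',pr(.03,.0272),pr(.03,.0),pr(.028,.0272))
g=cv2.cvtColor(c['frame'],cv2.COLOR_RGB2GRAY);print(g[160:175,284],g[190:206,284])
E
```

```text
bar end 48 [283.3 165.4] 46 [283.3 168.6] plate end 30 [283.3 215.7] [283.3 203. ] [283.3 219.8]
[ 92  94  96  95  95  93  80  99 142 166 178 178 107  90  94] [182 183 182 181 182 183 180 147  51   7   8  14  13  13  15  16]
```

Emit:
{"op": "apply_moves", "data": {"targets": [[0,0,0,0.007,0,0,0],[0,0,0,0.007,0,0,0],[0,0,0,0.004,0,0,0],[0,0,0,0.003,0,0,0],[0,0,0,0,0,0,0],[0,0,0,0,0,0,0],[0,0,0,0,0,0,0]]}}

```text
time_s: 10.57
tcp_pos: [0.5818, -0.1823, 0.104]
eef_rot: [-180.0, 0.0, -153.2]
contact_force: [-0.1, -0.2, -3.6]
gripper_width: 0.0154
gripper_force: 45.0
```

No contact with the tips 2 mm below the ring face, so the pins have entered the holes. Going deeper.

Emit:
{"op": "apply_moves", "data": {"targets": [[0,0,0,0.002,0,0,0],[0,0,0,0.002,0,0,0],[0,0,0,0.0015,0,0,0],[0,0,0,0,0,0,0],[0,0,0,0,0,0,0],[0,0,0,0,0,0,0]]}}

```text
time_s: 11.07
tcp_pos: [0.5816, -0.1823, 0.0984]
eef_rot: [-180.0, 0.0, -153.2]
contact_force: [0.1, -0.8, -3.5]
gripper_width: 0.0157
gripper_force: 45.0
```

```bash
python3 - <<'E'
from h import *
s=get_state();print(s['tcp_pos'],s['contact_force'],s['moment'],s['gripper_width'],s['joints'])
E
```

```text
[ 0.58164594 -0.18226187  0.09839983] [ 0.06825794 -0.83654127 -3.46962879] [ 0.1320499  -0.18070447 -0.02484156] 0.015690207828699662 [ 9.43154998e-01  2.03201122e+01 -1.68075165e+01  2.11290136e-03
 -5.28689145e+01 -6.41359467e+01]
```

Emit:
{"op": "apply_moves", "data": {"targets": [[0,0,0,0,0,0,0.04],[0,0,0,0,0,0,0.04],[0,0,0,0,0,0,0.04],[0,0,0,0,0,0,0.04],[0,0,0,0,0,0,0],[0,0,0,0,0,0,0]]}}

```text
time_s: 11.57
tcp_pos: [0.5816, -0.1822, 0.0985]
eef_rot: [-180.0, 0.0, -167.5]
contact_force: [0.6, 0.2, -3.2]
gripper_width: 0.0155
gripper_force: 45.0
```

```bash
python3 - <<'E'
from h import *
s=get_state();print(s['tcp_pos'],s['contact_force'],s['moment'],s['gripper_width'],s['eef_rot'])
E
```

```text
[ 0.58164819 -0.18222383  0.09845343] [ 0.62215547  0.19245606 -3.19692994] [ 0.19072554 -0.15440374  0.00439478] 0.015537664950915181 [-1.79998217e+02  8.14078293e-03 -1.67481922e+02]
```

```bash
cat > line.py <<'E'
from h import *
def lines(n='wrist'):
    c=capture(n);g=cv2.cvtColor(c['frame'],cv2.COLOR_RGB2GRAY).astype(np.float32)
    K=c['camera_matrix'];Ti=np.linalg.inv(c['T']);C=np.array([.5823,-.1818])
    for nm,h,rs,sg in (('white',.034,(.044,.046,.048),1),('black',.05,(.060,.063,.066),-1)):
        a=np.radians(np.arange(-180,180,.5));acc=[]
        for r in rs:
            p=np.stack([C[0]+r*np.cos(a),C[1]+r*np.sin(a),0*a+h,0*a+1]);q=K@(Ti@p)[:3];u,v=q[:2]/q[2]
            s=cv2.remap(g,u.astype(np.float32)[None],v.astype(np.float32)[None],cv2.INTER_LINEAR,borderValue=0)[0]
            bg=np.median(np.stack([np.roll(s,k) for k in (-12,-9,9,12)]),0);acc.append(sg*(s-bg))
        acc=np.min(acc,0);i=np.argsort(-acc)[:8];print(n,nm,[(round(np.degrees(a[k]),1),round(float(acc[k]))) for k in i])
E
python3 - <<'E'
from line import *
lines();lines('scene');lines('side')
E
```

```text
wrist white [(np.float64(104.5), 86), (np.float64(104.0), 76), (np.float64(105.0), 65), (np.float64(103.5), 64), (np.float64(105.5), 40), (np.float64(103.0), 35), (np.float64(-93.0), 21), (np.float64(106.0), 21)]
wrist black [(np.float64(-72.5), 49), (np.float64(-73.0), 48), (np.float64(99.5), 48), (np.float64(-74.5), 48), (np.float64(-73.5), 48), (np.float64(99.0), 48), (np.float64(-74.0), 47), (np.float64(100.0), 46)]
scene white [(np.float64(-142.5), 5), (np.float64(-142.0), 5), (np.float64(-143.0), 5), (np.float64(-141.0), 5), (np.float64(-110.0), 5), (np.float64(-109.5), 4), (np.float64(-141.5), 4), (np.float64(-139.0), 4)]
scene black [(np.float64(-123.5), 31), (np.float64(-124.0), 29), (np.float64(-164.5), 29), (np.float64(-123.0), 29), (np.float64(-122.5), 28), (np.float64(-151.5), 28), (np.float64(-151.0), 28), (np.float64(-165.0), 27)]
side white [(np.float64(-12.5), 15), (np.float64(-13.0), 14), (np.float64(-12.0), 12), (np.float64(87.5), 12), (np.float64(88.0), 12), (np.float64(-13.5), 12), (np.float64(88.5), 11), (np.float64(-11.5), 11)]
side black [(np.float64(124.5), 22), (np.float64(125.0), 22), (np.float64(124.0), 21), (np.float64(123.5), 20), (np.float64(123.0), 19), (np.float64(106.0), 18), (np.float64(125.5), 18), (np.float64(106.5), 17)]
```

The ring's white line moved from 117° to 104.5°, so the spanner is turning it. Home is near 64.5°.

Emit:
{"op": "apply_moves", "data": {"targets": [[0,0,0,0,0,0,0.05],[0,0,0,0,0,0,0.05],[0,0,0,0,0,0,0.05],[0,0,0,0,0,0,0.05],[0,0,0,0,0,0,0.05],[0,0,0,0,0,0,0.05],[0,0,0,0,0,0,0.05],[0,0,0,0,0,0,0.05],[0,0,0,0,0,0,0],[0,0,0,0,0,0,0],[0,0,0,0,0,0,0]]}}

```text
time_s: 12.63
tcp_pos: [0.5816, -0.182, 0.0984]
eef_rot: [180.0, -0.0, 156.6]
contact_force: [-0.0, 2.5, -2.7]
gripper_width: 0.0155
gripper_force: 45.0
```

```bash
python3 - <<'E'
from line import *
lines()
s=get_state();print(s['tcp_pos'],s['contact_force'],s['moment'],s['gripper_width'],s['eef_rot'],s['joints'])
E
```

```text
wrist white [(np.float64(68.5), 84), (np.float64(68.0), 76), (np.float64(69.0), 69), (np.float64(67.5), 58), (np.float64(69.5), 48), (np.float64(67.0), 36), (np.float64(70.0), 24), (np.float64(24.0), 20)]
wrist black [(np.float64(63.5), 54), (np.float64(63.0), 52), (np.float64(-108.5), 51), (np.float64(62.5), 51), (np.float64(-109.0), 51), (np.float64(62.0), 51), (np.float64(61.5), 51), (np.float64(-108.0), 51)]
[ 0.5815885  -0.18209282  0.09839906] [-0.39501495  3.68309738 -2.02383459] [1.3946154  0.08866427 0.04139464] 0.015226500877080773 [ 1.79988856e+02 -2.59585016e-03  1.56548933e+02] [ 9.51405532e-01  2.03142820e+01 -1.68100649e+01 -1.40739698e-02
 -5.28734137e+01 -1.14393979e+02]
```

Emit:
{"op": "apply_moves", "data": {"targets": [[0,0,0,0,0,0,0.02],[0,0,0,0,0,0,0.02],[0,0,0,0,0,0,0.02],[0,0,0,0,0,0,0],[0,0,0,0,0,0,0]]}}

```text
time_s: 13.1
tcp_pos: [0.5817, -0.182, 0.0984]
eef_rot: [180.0, 0.0, 151.1]
contact_force: [0.0, 5.0, -1.4]
gripper_width: 0.0156
gripper_force: 45.0
```

```bash
python3 - <<'E'
from line import *
lines()
s=get_state();print(s['tcp_pos'],s['contact_force'],s['moment'],s['gripper_width'],s['eef_rot'])
E
```

```text
wrist white [(np.float64(63.5), 90), (np.float64(63.0), 79), (np.float64(64.0), 74), (np.float64(62.5), 62), (np.float64(64.5), 48), (np.float64(62.0), 30), (np.float64(65.0), 26), (np.float64(18.5), 24)]
wrist black [(np.float64(-46.5), 53), (np.float64(-47.5), 51), (np.float64(-115.5), 51), (np.float64(-113.5), 51), (np.float64(-114.0), 51), (np.float64(55.5), 51), (np.float64(-11.5), 50), (np.float64(-47.0), 50)]
[ 0.58169765 -0.18202441  0.09841286] [-0.21811755  5.01292385 -1.1498637 ] [ 2.0077358  -0.04336437  0.12886739] 0.015541266993617988 [1.79982604e+02 3.54000601e-03 1.51122516e+02]
```

Emit:
{"op": "apply_moves", "data": {"targets": [[0,0,0,0,0,0,0.015],[0,0,0,0,0,0,0.015],[0,0,0,0,0,0,0],[0,0,0,0,0,0,0]]}}

```text
time_s: 13.48
tcp_pos: [0.5817, -0.1821, 0.0984]
eef_rot: [-180.0, 0.0, 148.4]
contact_force: [-0.5, 4.4, -0.7]
gripper_width: 0.0157
gripper_force: 45.9
```

```bash
python3 - <<'E'
from line import *
lines()
s=get_state();print(s['tcp_pos'],s['contact_force'],s['moment'],s['gripper_width'],s['eef_rot'])
c=capture('wrist');cv2.imwrite('pics/w7.png',cv2.resize(c['frame'][130:250,200:360,::-1],None,fx=5,fy=5,interpolation=cv2.INTER_CUBIC))
E
```

```text
wrist white [(np.float64(63.0), 90), (np.float64(63.5), 81), (np.float64(62.5), 71), (np.float64(64.0), 68), (np.float64(64.5), 41), (np.float64(62.0), 36), (np.float64(15.5), 20), (np.float64(65.0), 18)]
wrist black [(np.float64(63.5), 84), (np.float64(63.0), 62), (np.float64(-49.0), 58), (np.float64(55.0), 58), (np.float64(54.0), 55), (np.float64(53.5), 55), (np.float64(-48.5), 55), (np.float64(54.5), 54)]
[ 0.58170871 -0.18214773  0.09843425] [ 0.02548842  4.91639574 -2.21396981] [ 2.07429633 -0.06228409  0.89729884] 0.015724691600977156 [-1.79998236e+02  8.26565337e-03  1.48394311e+02]
```

View pics/w7.png

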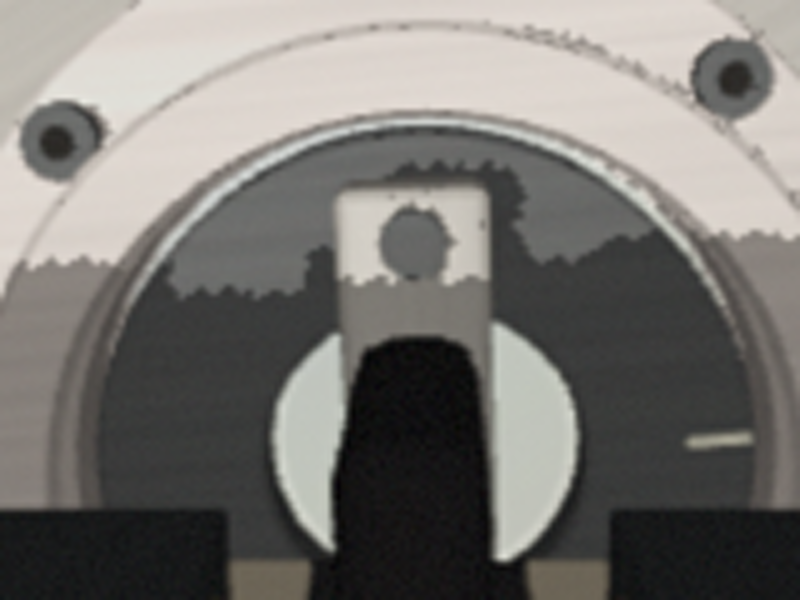

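The white line (720,439 in the crop, 63°) meets the black mark at 63.5°. The moment about z jumped from 0.13 to 0.9 N m, so the ring is against its stop. I'll back off within the pin slack, then lift.

Emit:
{"op": "apply_moves", "data": {"targets": [[0,0,0,0,0,0,-0.02],[0,0,0,0,0,0,-0.018],[0,0,0,0,0,0,0],[0,0,0,0,0,0,0]]}}

```text
time_s: 13.92
tcp_pos: [0.5815, -0.1823, 0.0983]
eef_rot: [180.0, -0.0, 151.6]
contact_force: [-0.7, 4.9, -1.7]
gripper_width: 0.0156
gripper_force: 45.0
```

```bash
python3 - <<'E'
from line import *
lines()
s=get_state();print(s['tcp_pos'],s['contact_force'],s['moment'],s['eef_rot'])
E
```

```text
wrist white [(np.float64(63.5), 83), (np.float64(63.0), 82), (np.float64(64.0), 67), (np.float64(62.5), 62), (np.float64(64.5), 44), (np.float64(62.0), 41), (np.float64(18.5), 23), (np.float64(65.0), 19)]
wrist black [(np.float64(-115.0), 51), (np.float64(-46.5), 51), (np.float64(-114.0), 51), (np.float64(-11.0), 50), (np.float64(-113.5), 50), (np.float64(-114.5), 50), (np.float64(-113.0), 49), (np.float64(-47.0), 48)]
[ 0.58154552 -0.18230702  0.09830695] [-0.66455896  3.63072859 -1.56875376] [ 1.82966441 -0.07349392  0.11677684] [ 1.79994704e+02 -6.18011891e-03  1.51644773e+02]
```

Emit:
{"op": "apply_moves", "data": {"targets": [[0,0.0003,0.0006,0,0,0,0],[0,0,0,0,0,0,0],[0,0,0,-0.004,0,0,0],[0,0,0,-0.004,0,0,0],[0,0,0,-0.006,0,0,0],[0,0,0,-0.01,0,0,0],[0,0,0,-0.02,0,0,0],[0,0,0,-0.04,0,0,0],[0,0,0,-0.04,0,0,0],[0,0,0,0,0,0,0],[0,0,0,0,0,0,0],[0,0,0,0,0,0,0]]}}

```text
time_s: 14.97
tcp_pos: [0.5812, -0.1815, 0.2228]
eef_rot: [180.0, 0.0, 151.7]
contact_force: [-0.2, 0.7, -4.0]
gripper_width: 0.0156
gripper_force: 45.0
```

```bash
python3 - <<'E'
from line import *
lines()
s=get_state();print(s['tcp_pos'],s['contact_force'],s['moment'],s['eef_rot'],s['joints'],s['gripper_width'])
c=capture('wrist');pickle.dump(c,open('w8.pkl','wb'));P=cloud(c);z=s['tcp_pos'][2]-.0278
m=abs(P[...,2]-z)<.004;v,u=np.where(m);k=(u>255)&(u<312)&(v<240);tcp=s['tcp_pos'][:2];y=np.radians(s['eef_rot'][2]);R=np.array([[np.cos(y),np.sin(y)],[np.sin(y),-np.cos(y)]])
q=(np.array([ray(c,a,b,z)[:2] for a,b in zip(u[k],v[k])])-tcp)@R
for lo in (.034,.038,.042):
    j=(q[:,0]>lo)&(q[:,0]<lo+.004);print(lo,q[j,1].min(),q[j,1].max())
print(q[:,0].max())
E
```

```text
wrist white [(np.float64(63.5), 68), (np.float64(64.0), 65), (np.float64(63.0), 61), (np.float64(62.5), 54), (np.float64(64.5), 49), (np.float64(62.0), 41), (np.float64(65.0), 31), (np.float64(61.5), 25)]
wrist black [(np.float64(63.5), 48), (np.float64(64.0), 45), (np.float64(-49.5), 42), (np.float64(63.0), 41), (np.float64(-49.0), 39), (np.float64(-8.0), 39), (np.float64(-7.5), 38), (np.float64(-8.5), 38)]
[ 0.58074459 -0.18147025  0.22170443] [-0.12447255  0.82569513 -4.36094175] [ 0.0443209  -0.11576209  0.035775  ] [-1.79990661e+02 -7.82227712e-02  1.51705960e+02] [ 1.00194791e+00  1.43181083e+01 -7.88189242e+00 -3.25274993e-02
 -6.78727904e+01 -1.19283711e+02] 0.01586845943780788
0.034 -0.00931397853176001 0.009959842607882288
0.038 -0.009274701330260988 0.00990373871348526
0.042 -0.009229366442552843 0.009838981958581851
0.04693831614398563
```

The ring stays home with both lines at 63.5°, and the spanner is still straight in the grip. Back to the saddle.

Emit:
{"op": "apply_moves", "data": {"targets": [[0,0,0,0,0,0,-0.0713],[0,0,0,0,0,0,-0.0713],[0,0,0,0,0,0,-0.0713],[0,0,0,0,0,0,-0.0713],[0,0,0,0,0,0,-0.0713],[0,0,0,0,0,0,-0.0713],[0,0.0048,0.0336,0,0,0,0],[0,0.0048,0.0336,0,0,0,0],[0,0.0048,0.0336,0,0,0,0],[0,0.0048,0.0336,0,0,0,0],[0,0.0048,0.0336,0,0,0,0],[0,0.0048,0.0336,0,0,0,0],[0,0.0048,0.0336,0,0,0,0],[0,0.0048,0.0336,0,0,0,0],[0,0.0048,0.0336,0,0,0,0],[0,0.0048,0.0336,0,0,0,0]]}}

```text
time_s: 16.4
tcp_pos: [0.4733, 0.1416, 0.2213]
eef_rot: [-179.9, -0.1, -169.8]
contact_force: [0.5, -0.2, -3.2]
gripper_width: 0.0157
gripper_force: 45.0
```

Emit:
{"op": "apply_moves", "data": {"targets": [[0,0,0,0.04,0,0,0],[0,0,0,0.04,0,0,0],[0,0,0,0.015,0,0,0],[0,0,0,0,0,0,0],[0,0,0,0,0,0,0],[0,0,0,0,0,0,0],[0,0,0,0,0,0,0],[0,0,0,0,0,0,0]]}}

```text
time_s: 17.07
tcp_pos: [0.4756, 0.1409, 0.1288]
eef_rot: [179.9, 0.1, -169.8]
contact_force: [0.3, 0.1, -3.6]
gripper_width: 0.0154
gripper_force: 45.0
```

```bash
python3 - <<'E'
from h import *
s=get_state();print(s['tcp_pos'],s['contact_force'],s['eef_rot'],s['joints'])
E
```

```text
[0.47558936 0.14091963 0.12875799] [ 0.29778953  0.0907871  -3.5880751 ] [ 1.79940649e+02  1.34855419e-01 -1.69781164e+02] [ 3.92638305e+01  8.34683546e+00 -2.88971226e+01  1.70980445e-02
 -5.26093326e+01 -1.19055290e+02]
```

Emit:
{"op": "apply_moves", "data": {"targets": [[0,0.0008,0,0.012,0,0,0],[0,0,0,0.012,0,0,0],[0,0,0,0.007,0,0,0],[0,0,0,0,0,0,0],[0,0,0,0,0,0,0],[0,0,0,0,0,0,0]]}}

```text
time_s: 17.57
tcp_pos: [0.4745, 0.1407, 0.0972]
eef_rot: [180.0, 0.1, -169.8]
contact_force: [-0.1, 0.8, -3.0]
gripper_width: 0.0156
gripper_force: 45.0
```

Emit:
{"op": "apply_moves", "data": {"targets": [[0,0,0,0.003,0,0,0],[0,0,0,0.0015,0,0,0],[0,0,0,0,0,0,0],[0,0,0,0,0,0,0],[0,0,0,0.0005,0,0,0],[0,0,0,0,0,0,0],[0,0,0,0,0,0,0]]}}

```text
time_s: 18.15
tcp_pos: [0.4741, 0.1405, 0.0918]
eef_rot: [180.0, 0.0, -169.8]
contact_force: [-2.6, -0.0, 3.3]
gripper_width: 0.0156
gripper_force: 45.0
```

Seated: the wrist force went from −3 to +3 N at the original height. Releasing.

Emit:
{"op": "apply_moves", "data": {"targets": [[0.6,0,0,0,0,0,0],[0.6,0,0,0,0,0,0],[0.6,0,0,0,0,0,0],[0.6,0,0,0,0,0,0],[0.6,0,0,0,0,0,0],[0.6,0,0,0,0,0,0],[0.6,0,0,0,0,0,0],[0.6,0,0,0,0,0,0],[0.6,0,0,0,0,0,0],[0.6,0,0,0,0,0,0]]}}

```text
time_s: 18.98
tcp_pos: [0.4739, 0.1404, 0.0914]
eef_rot: [-180.0, 0.0, -169.8]
contact_force: [-0.9, 0.4, 0.9]
gripper_width: 0.053
gripper_force: 0.0
```

Emit:
{"op": "apply_moves", "data": {"targets": [[0.6,0,0,-0.01,0,0,0],[0.6,0,0,-0.02,0,0,0],[0.6,0,0,-0.04,0,0,0],[0.6,0,0,-0.04,0,0,0],[0.6,0,0,-0.04,0,0,0],[0.6,0,0,0,0,0,0],[0.6,0,0,0,0,0,0],[0.6,0,0,0,0,0,0],[0.6,0,0,0,0,0,0]]}}

```text
time_s: 19.73
tcp_pos: [0.4733, 0.14, 0.2407]
eef_rot: [-180.0, -0.1, -169.8]
contact_force: [0.3, 0.1, 0.2]
gripper_width: 0.0527
gripper_force: 0.0
```

```bash
python3 - <<'E'
from line import *
lines('side')
c=snap('wrist');s=get_state();print(s['tcp_pos'],s['gripper_width'],s['contact_force'],s['time_s'])
P=cloud(c);g=c['frame'].max(2)
m=((g<70)&(P[...,2]>.108)&(P[...,2]<.13)).astype(np.uint8);n,l,st,ce=cv2.connectedComponentsWithStats(m)
for i in range(1,n):
    if st[i,4]>60:
        u,v=np.where(l==i)[::-1];w=np.array([ray(c,a,b,.119)[:2] for a,b in zip(u,v)])*1000
        print(st[i],P[l==i].mean(0).round(4),cv2.minAreaRect(w.astype(np.float32)))
d=snap('side');f=np.vstack([cv2.resize(d['frame'][140:320,180:360],(420,420)),]);cv2.imwrite('pics/end.png',np.hstack([f,cv2.resize(c['frame'][:320,:],(380,420))])[:,:,::-1])
E
```

```text
side white [(np.float64(65.5), 15), (np.float64(65.0), 15), (np.float64(66.0), 15), (np.float64(66.5), 14), (np.float64(64.5), 13), (np.float64(64.0), 12), (np.float64(67.0), 12), (np.float64(67.5), 11)]
side black [(np.float64(65.5), 11), (np.float64(65.0), 10), (np.float64(66.0), 10), (np.float64(64.5), 10), (np.float64(66.5), 10), (np.float64(64.0), 10), (np.float64(63.5), 9), (np.float64(63.0), 8)]
[0.47332883 0.14003646 0.24029418] 0.05214971122434811 [-0.45975004 -0.24684134  0.51796464] 19.8333
[276 176  17  60 915] [0.4731 0.1406 0.1182] ((473.56427001953125, 140.68531799316406), (58.71778106689453, 15.735504150390625), 10.326330184936523)
[384 185  21  43 728] [0.4546 0.2462 0.1172] ((454.6305847167969, 245.40567016601562), (41.87733840942383, 17.812652587890625), 10.775806427001953)
```

View pics/end.png

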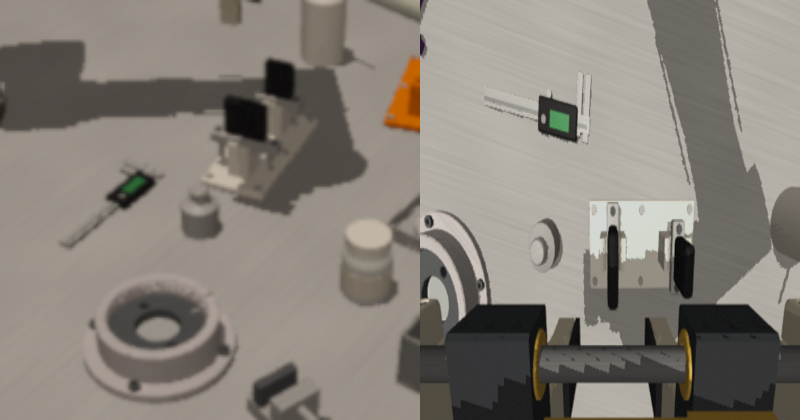

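Both spanners sit upright in their saddles: the larger one's plate is at (245,118) on the left and (613,265) on the right. The ring lines both read 65.5° from the side camera, and the bystanders have not moved.

```bash
python3 -c "
from plant import close_job;print(close_job())"
```

```text
the job is handed in; nothing more can be done
None
```

The ring is turned fully home against its stop, the larger spanner is back in its saddle, the other things on the bench were left where they were, and the job was handed in at about 20 s of the 64 s limit.

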